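# Put the studio tins away by length

## Task

Put the three metal tins that stand packed together on the dark mat away, each in the wooden tray made for its length (shortest tin in the shortest tray, longest in the longest), lying flat inside the rim with the lid up. They stand too close for fingers between them, so slide one out lengthwise first if you need room. Leave the round jars alone.

Things in the scene. Friction and masses are not known exactly. Their poses are not given: they have to be found in the camera images.
- tin_short_c (a point): The short tin: a closed flat-sided bare-metal tin with its lid on, 92 mm long (its x axis), 36 mm wide (y), 45 mm high (z, up), about 100 to 270 g. The point is its centre, half-way up (22.5 mm above its underside). All three tins are the same metal and section: tell them by length. It slides on the mat when pushed on an end.
- tin_medium_c (a point): The medium tin: a closed flat-sided bare-metal tin with its lid on, 112 mm long (its x axis), 36 mm wide (y), 45 mm high (z, up), about 100 to 270 g. The point is its centre, half-way up (22.5 mm above its underside). All three tins are the same metal and section: tell them by length. It slides on the mat when pushed on an end.
- tin_long_c (a point): The long tin: a closed flat-sided bare-metal tin with its lid on, 132 mm long (its x axis), 36 mm wide (y), 45 mm high (z, up), about 100 to 270 g. The point is its centre, half-way up (22.5 mm above its underside). All three tins are the same metal and section: tell them by length. It slides on the mat when pushed on an end.
- mat: Flat dark rubber mat, 300 (x) x 200 (y) x 3 mm, fixed; origin at its underside's centre. At the start the tins stand side by side on it, lengthwise along its x, their centres at x = 0 and 38 mm apart in y (the one in the middle of the row at the mat's centre), so 2 mm lies between neighbours; which tin is where varies. Both ends of the row are clear.
- tray_short_in (a point): The tray for the short tin: a fixed shallow rectangular wooden tray, inside 110 mm long (x axis) by 54 mm wide (y), 9 mm more than its tin all round; outside 122 by 66 mm, rim 6 mm above the inner floor. The point is the centre of the inner floor, 4 mm above the table; z is up. A tin seated in it has its centre 22.5 mm above this point.
- tray_medium_in (a point): The tray for the medium tin: a fixed shallow rectangular wooden tray, inside 130 mm long (x axis) by 54 mm wide (y), 9 mm more than its tin all round; outside 142 by 66 mm, rim 6 mm above the inner floor. The point is the centre of the inner floor, 4 mm above the table; z is up. A tin seated in it has its centre 22.5 mm above this point.
- tray_long_in (a point): The tray for the long tin: a fixed shallow rectangular wooden tray, inside 150 mm long (x axis) by 54 mm wide (y), 9 mm more than its tin all round; outside 162 by 66 mm, rim 6 mm above the inner floor. The point is the centre of the inner floor, 4 mm above the table; z is up. A tin seated in it has its centre 22.5 mm above this point.
- jar_a_c (a point): Bystander, to be left alone: round glass jar with a black lid, 60 mm across, 70 mm high; the point is its centre, half-way up.
- jar_b_c (a point): Bystander, to be left alone: round amber jar with a white lid, 52 mm across, 60 mm high; the point is its centre, half-way up.
- jar_c_c (a point): Bystander, to be left alone: round glass jar with a metal lid and a paper band, 64 mm across, 65 mm high; the point is its centre, half-way up.
Things that resemble listed ones, but are neither listed nor needed, are in the scene too. What is shaped like the part that bears tin_short_c but pink or purple is not meant.

How it is judged (in metres and radians):
At the end, for the whole second after the job is handed in: Each tin lies in the tray of its own length: centre within 14 mm of the tray's centre, seated on the tray's floor within 4 mm in height, lengthwise within 0.25 rad of the tray (either way round), lid up and level within 0.1 rad, released and at rest (horizontal distance between tin_short_c and tray_short_in below 0.014 m and z of tin_short_c in the frame of tray_short_in between 0.0185 and 0.0265 m and angle between the x axis of tin_short_c and the x axis of tray_short_in, either way round below 0.25 rad and angle between each of tin_short_c, tin_medium_c, tin_long_c's own z axis and vertical below 0.1 rad and linear speed of each of tin_short, tin_medium, tin_long below 0.02 m/s and angular speed of each of tin_short, tin_medium, tin_long below 0.2 rad/s and horizontal distance between tin_medium_c and tray_medium_in below 0.014 m and z of tin_medium_c in the frame of tray_medium_in between 0.0185 and 0.0265 m and angle between the x axis of tin_medium_c and the x axis of tray_medium_in, either way round below 0.25 rad and horizontal distance between tin_long_c and tray_long_in below 0.014 m and z of tin_long_c in the frame of tray_long_in between 0.0185 and 0.0265 m and angle between the x axis of tin_long_c and the x axis of tray_long_in, either way round below 0.25 rad); the robot touches nothing.
It fails at once if the bystander jar_a is moved more than 20 mm or tipped (distance of jar_a_c from where it was at the start of the episode above 0.02 m or angle between jar_a_c's own z axis and vertical above 0.3 rad).
It fails at once if the bystander jar_b is moved more than 20 mm or tipped (distance of jar_b_c from where it was at the start of the episode above 0.02 m or angle between jar_b_c's own z axis and vertical above 0.3 rad).
It fails at once if the bystander jar_c is moved more than 20 mm or tipped (distance of jar_c_c from where it was at the start of the episode above 0.02 m or angle between jar_c_c's own z axis and vertical above 0.3 rad).
It also fails if it takes over 102 s, if anything falls off the work surface, if the arm or the gripper's body presses on something with over 40 N, if the wrist force passes 120 N, or if a joint passes its speed limit or range.

## Robot

A 6-joint arm with a two-finger parallel gripper is mounted at the origin on the work surface. World frame = base frame: x ahead of the robot, y to its left, z up, the work surface at z = 0. Lengths are in mm, angles in rad, forces in N, time in s.
With the tool pointing down it reaches from about 350 to 975 mm from the base axis. Payload 7.1 kg.
Tool frame: the origin (TCP) lies between the finger pads; the fingertips stand 19 mm ahead of it and the grasp point (between the pads) is the TCP; z points along the fingers, y is the direction in which the jaws open and shut (so a half turn about z gives the same grasp; the last joint's range is limited). The gripper opens to 88 mm and grips with 3 to 60 N. Pads are 20 mm wide; open, the fingers measure 115 mm over their backs; the gripper's body (75 mm by 178 mm) begins 61 mm behind the grasp point.
Start: joints at [1.137, 0.423, 1.63, -0, 1.089, -0.019], TCP at [251.847, 571.995, 241.675] pointing down, gripper open.
Joint ranges: [-3, 3], [-0.9, 2.11], [0.09, 2.58], [-1.31, 4.45], [0.11, 2.69], [-2.54, 2.54]. Speed limits (rad/s): [2.39, 2.39, 3.01, 3.14, 3.14, 3.14].

## Interface

Orientations are given as a unit quaternion [x, y, z, w].
In Python, from workcell import ctrl gives the robot as it stands. The module is installed in compiled form; this text tells all that it offers.
- The arm moves only by the tool apply_moves, never from a script. Its argument "targets" is a list of rows, each a list of 3 entries, a list of its own where there are three numbers: the turn, a rotation vector about the tool's x, y, z in degrees, then the shift along the tool's x, y, z in cm, then the finger opening in cm, from 0 to 8.78. In form: [[[rx, ry, rz], [x, y, z], gripper], ...]. A call has 1 to 8 rows; each row is the pose to reach, as a shift and turn from the pose commanded when the call began, along the tool's axes at that moment; what a row does not reach only later rows make up. A row lasts 1/10 s, in which the tool goes at most 50 mm and 8.59 degrees, less where a joint would pass 70% of its speed; a pose out of reach is approached as far as the arm can. A call with a gripper value outside its range is refused whole. The fingers move at their own pace and stop on an object; "force" is the grip in N (left out, the last holds). Time passes only in rows, so rows that repeat a pose let the fingers close. It gives the time, the measured TCP pose, the force and the opening at its end, in the units of the state.
- ctrl.read_state(): the state, without advancing time (a new reading comes with each control period).
- ctrl.read_camera(name): name is "scene" or "top" or "wrist"; returns a dict with "img" (400x640x3 uint8, red, green, blue), "intrinsics" (3x3 intrinsics, pixels), "R" (3x3) and "t" (3): a world point X has camera coordinates R X + t. Camera axes: x right, y down, z forward; pixel columns grow to the right and rows downward; lengths in mm; the calibration is good to about 2 mm. A picture is of the moment at which its call begins. There is no depth.
- ctrl.finish_job(): hands the job in, once; it reports no verdict.
The state is a dict: "t": time; "qpos": joint angles; "joint_vel": joint speeds; "joint_torque": joint torques, N m; "tcp_pos": TCP position; "orientation": TCP orientation; "ft_force": force on the tool from outside, world axes, zero at the start; "wrist_torque": the same for the moment, N m; "width": finger opening in mm.
Only numpy, scipy, OpenCV 4.12 (cv2) and the standard library are available. Lean on these libraries where they do the work, as an engineer would, in place of code of your own. Each camera call takes 0.05 s, during which the arm holds its last target.

## Working session

There is one attempt and no reset: what is moved stays moved. The work goes in short steps, Python scripts to look and compute and a tool call to move; the robot and the scene stay as the last step left them, time stands still between calls to the robot, and variables do not carry over. Pictures are saved under pics/ and viewed, and the job is handed in when it is done.

Besides the shell and the picture viewer there is one more tool, called after "Call:" as name(argument=value, ...) on one line, values as JSON. apply_moves: Moves the arm, as the interface text tells. Its arguments: {"type":"object","properties":{"targets":{"type":"array","items":{"type":"array"}},"force":{"type":"number"}},"required":["targets"]}

```bash
mkdir -p pics
cat > h.py <<'E'
import cv2,numpy as np
from workcell import ctrl
def snap(n,f):
    c=ctrl.read_camera(n); cv2.imwrite('pics/'+f+'.png',c['img'][:,:,::-1]); 
    np.savez('pics/'+f+'.npz',**{k:np.array(c[k]) for k in('img','intrinsics','R','t')}); return c
def ray(c,u,v,z):
    K,R,t=[np.array(c[k],float) for k in('intrinsics','R','t')]
    d=R.T@np.linalg.solve(K,[u,v,1.]); o=-R.T@t.reshape(3)
    return o+d*(z-o[2])/d[2]
E
python3 - <<'E'
from h import *
print(ctrl.read_state())
for n in('top','scene','wrist'):
    c=snap(n,n+'0'); print(n,c['intrinsics'],c['R'],c['t'])
E
```

```text
{'t': 0.0, 'qpos': array([ 1.13701262e+00,  4.23843034e-01,  1.63071201e+00,  1.39863635e-05,
        1.08861221e+00, -1.89971462e-02]), 'joint_vel': array([ 0.00014218, -0.00069227, -0.00160994, -0.00080477, -0.00026066,
        0.00133387]), 'joint_torque': array([ 2.40585330e-03, -5.44622254e+01, -2.73667520e+01,  6.44784328e-02,
        2.26487214e-02, -1.44868659e-04]), 'tcp_pos': array([251.61325223, 571.51767936, 240.89166761]), 'orientation': array([ 2.05912855e-01,  9.78570016e-01, -7.65822392e-04, -1.82754306e-04]), 'ft_force': array([-0.16790305, -0.33000083,  0.23081903]), 'wrist_torque': array([0.04251347, 0.02664506, 0.01303385]), 'width': 87.7075493141755}
top [[371.30777507   0.         312.15633036]
 [  0.         371.30777507 199.64335053]
 [  0.           0.           1.        ]] [[-0.02598288 -0.99958068 -0.01278123]
 [-0.98396773  0.02782955 -0.17616194]
 [ 0.17644377  0.00799913 -0.98427822]] [ 72.22924704 616.77856019 981.71408256]
scene [[377.19040149   0.         318.78927212]
 [  0.         377.19040149 196.69777584]
 [  0.           0.           1.        ]] [[ 0.24820833  0.96848505 -0.02072023]
 [ 0.61282808 -0.17355221 -0.77092242]
 [-0.75022288  0.17865143 -0.63659194]] [-219.4740393  -324.42049021 1626.48744425]
wrist [[332.42641604   0.         323.9685915 ]
 [  0.         332.42641604 194.49890105]
 [  0.           0.           1.        ]] [[ 0.40276571  0.9152996  -0.0025335 ]
 [ 0.88661317 -0.38945205  0.24948787]
 [ 0.22736947 -0.10273139 -0.96837461]] [-624.03788899  -30.4202417   389.59576195]
```

View pics/top0.png

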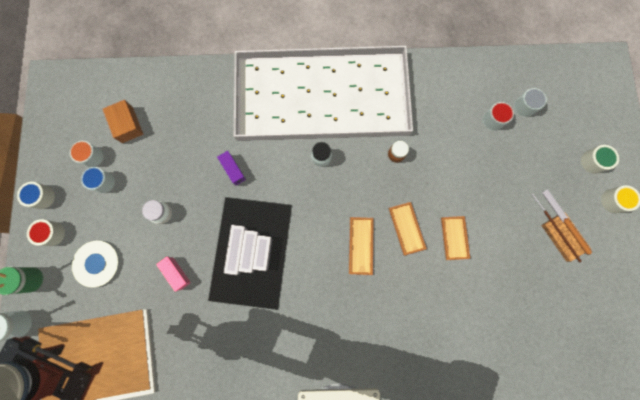

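View pics/scene0.png

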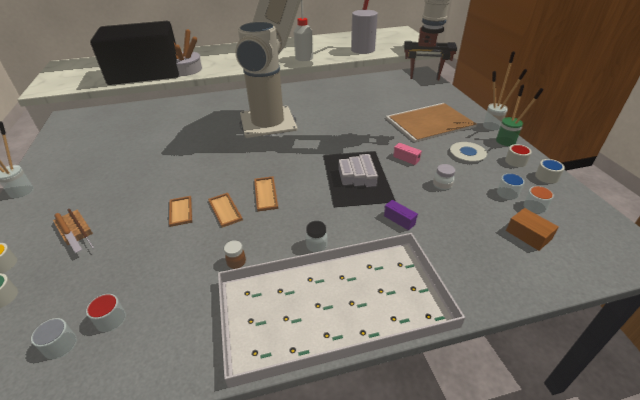

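View pics/wrist0.png

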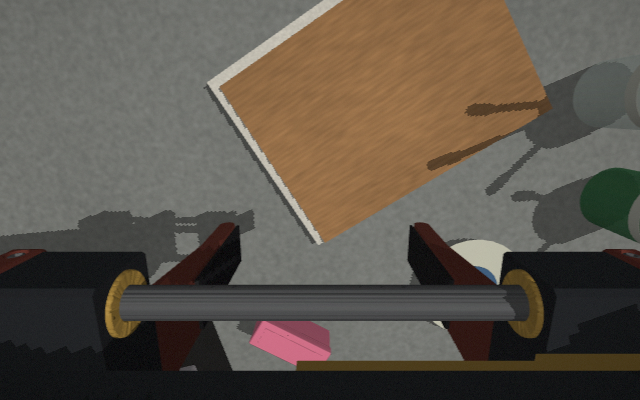

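The top view shows the black mat around (250,253) with three tins on it, the longest on the left. The trays are at (362,246), (408,229) and (456,238). Next I'll zoom in and fit outlines.

```bash
cat > fit.py <<'E'
from h import *
c=dict(np.load('pics/top0.npz')); im=c['img']
a=cv2.resize(im[190:315,200:300],None,fx=6,fy=4.8*1,interpolation=cv2.INTER_CUBIC)
cv2.imwrite('pics/zmat.png',cv2.resize(im[195:310,205:295],None,fx=5,fy=5,interpolation=cv2.INTER_CUBIC)[:,:,::-1])
cv2.imwrite('pics/ztray.png',cv2.resize(im[195:285,340:480],None,fx=5.5,fy=5.5,interpolation=cv2.INTER_CUBIC)[:,:,::-1])
hsv=cv2.cvtColor(im,cv2.COLOR_RGB2HSV)
big=lambda m:m
def rects(mask,z,amin):
    n,l,s,_=cv2.connectedComponentsWithStats(mask.astype(np.uint8))
    for i in range(1,n):
        if s[i,4]<amin: continue
        v,u=np.nonzero(l==i)
        # all pixel corners to world
        P=np.array([ray(c,uu,vv,z)[:2] for uu,vv in zip(u,v)],np.float32)
        (cx,cy),(w,h),ang=cv2.minAreaRect(P)
        print(s[i,:4],s[i,4],'c',round(cx,1),round(cy,1),'size',round(w,1),round(h,1),'ang',round(ang,2))
roi=np.zeros(im.shape[:2],bool)
print('trays'); r=roi.copy(); r[195:285,340:480]=1
rects(r&(hsv[...,1]>80),10,200)
print('mat'); r=roi.copy(); r[190:315,200:300]=1
rects(r&(hsv[...,2]<50),3,200)
print('tins')
rects(r&(hsv[...,2]>150),48,50)
rects(r&(hsv[...,2]>100),48,50)
E
python3 fit.py
```

```text
trays
[389 202  38  54] 1206 c 536.7 -213.9 size 143.2 69.4 ang 14.18
[349 217  25  58] 1383 c 490.9 -79.7 size 68.4 162.6 ang 86.86
[441 216  30  44] 1057 c 505.8 -348.5 size 122.6 70.2 ang 2.1
mat
[210 199  80 109] 4632 c 481.2 236.6 size 191.9 291.5 ang 81.64
tins
[200 190 100 125] 4371 c 483.8 235.8 size 281.0 340.0 ang 88.87
[224 225  47  50] 1724 c 481.5 237.1 size 114.2 133.0 ang 81.75
[200 190 100 125] 5111 c 483.8 235.8 size 281.0 340.0 ang 88.87
[223 224  48  51] 1823 c 482.0 236.5 size 117.8 136.7 ang 81.73
```

View zoom.

View pics/zmat.png

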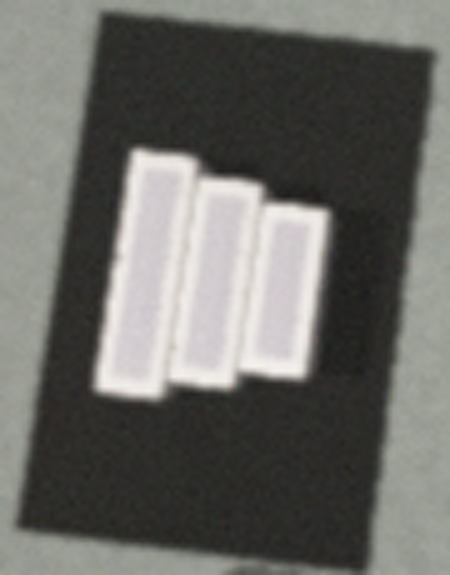

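View pics/ztray.png

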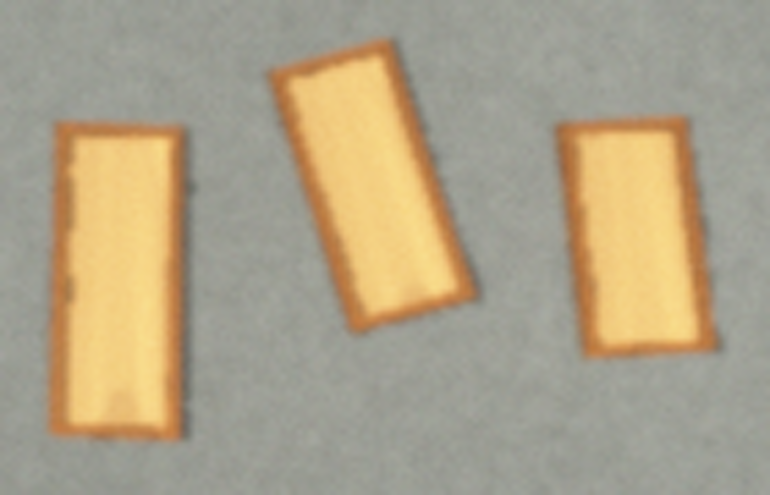

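Left to right the tins are long, medium, short, and the row centre is (481.4, 237) at −8.25°. Plan:
1. Push the middle (medium) tin about 86 mm away from the robot with closed fingers. That frees all three tins.
2. Grasp each tin at its centre and place it in its tray.

```bash
cat >> h.py <<'E'
from scipy.spatial.transform import Rotation as Ro
def go(x,y,z,yaw=None,s=None):
    s=s or ctrl.read_state(); R=Ro.from_quat(s['orientation']).as_matrix()
    cur=np.degrees(np.arctan2(R[1,0],R[0,0]))
    d=R.T@(np.array([x,y,z])-s['tcp_pos'])/10
    rz=0 if yaw is None else -((yaw-cur+180)%360-180)
    print('yaw',cur.round(2),'tilt',np.degrees(np.arccos(-R[2,2])).round(2),'pos',s['tcp_pos'].round(1),'F',s['ft_force'].round(1),'w',round(s['width'],1),'t',round(s['t'],2))
    print('rz %.1f shift %s'%(rz,d.round(2)))
C=np.array([481.4,237.0]); e=np.array([.9897,-.1435]); n=np.array([.1435,.9897])
E
python3 -c "
from h import *
p=C-85*e; print(p); go(*p,120,171.75)"
```

```text
[397.2755 249.1975]
yaw 156.23 tilt 0.07 pos [251.7 571.6 241.1] F [0.7 0.6 0.4] w 87.9 t 0.15
rz -15.5 shift [-26.32 -23.63  12.14]
```

Call:
apply_moves(targets=[[[0,0,-15.5],[-26.3,-23.6,12.1],0],[[0,0,-15.5],[-26.3,-23.6,12.1],0],[[0,0,-15.5],[-26.3,-23.6,12.1],0],[[0,0,-15.5],[-26.3,-23.6,12.1],0],[[0,0,-15.5],[-26.3,-23.6,12.1],0],[[0,0,-15.5],[-26.3,-23.6,12.1],0],[[0,0,-15.5],[-26.3,-23.6,12.1],0],[[0,0,-15.5],[-26.3,-23.6,12.1],0]], force=40)

```text
t: 0.95
tcp_pos: [397.4, 246.7, 119.4]
orientation: [0.073, 0.997, -0.001, -0.001]
ft_force: [-0.4, -0.6, -0.5]
width: 27.4
```

```bash
python3 -c "
from h import *
snap('wrist','w1')
p=C-85*e; print(p); go(*p,120,171.75)"
```

```text
[397.2755 249.1975]
yaw 171.59 tilt 0.22 pos [397.6 245.4 118.8] F [-0.6 -1.5 -0.2] w 23.5 t 1.0
rz -0.2 shift [ 0.09  0.37 -0.12]
```

View pics/w1.png

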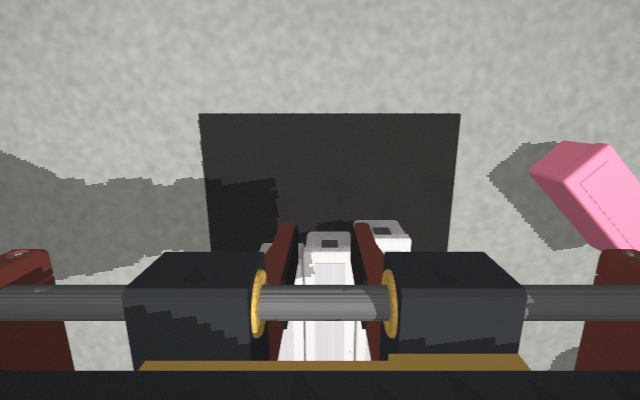

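The wrist view shows the medium tin's near end centred at about (328,233), with the fingers still closing. I'll check that end against the plan before going down.

```bash
python3 -c "
from h import *
c=dict(np.load('pics/w1.npz'))
for u,v in((307,235),(350,235),(356,222),(402,222)):
  p=ray(c,u,v,48)[:2]; print(p.round(1),'along',((p-C)@e).round(1),'across',((p-C)@n).round(1))
for u,v in((199,114),(460,114)):
  p=ray(c,u,v,3)[:2]; print(p.round(1),'along',((p-C)@e).round(1),'across',((p-C)@n).round(1))
cv2.imwrite('pics/w1z.png',cv2.resize(c['img'][200:300,240:440],None,fx=4,fy=4)[:,:,::-1])
p=C-85*e; go(*p,120,171.75)"
```

```text
[411.3 232.9] along -68.8 across -14.2
[415.5 262. ] along -68.8 across 15.3
[406.8 267.2] along -78.2 across 19.2
[411.3 298.1] along -78.2 across 50.4
[320.  162.2] along -149.0 across -97.2
[348.7 357.6] along -148.6 across 100.3
yaw 171.59 tilt 0.22 pos [397.6 245.4 118.8] F [-0.6 -1.5 -0.2] w 23.5 t 1.0
rz -0.2 shift [ 0.09  0.37 -0.12]
```

View pics/w1z.png

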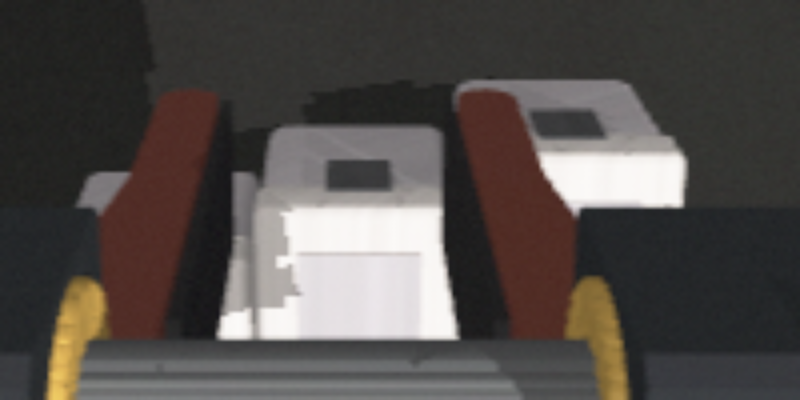

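The mat edge comes out at −149 mm along and centred within 1.5 mm, so the calibration agrees. Going down and pushing.

Call:
apply_moves(targets=[[[0,0,0],[0,0.1,0],0],[[0,0,0],[0,0.1,3.0],0],[[0,0,0],[0,0.1,6.0],0],[[0,0,0],[0,0.1,9.0],0],[[0,0,0],[0,0.1,9.0],0],[[0,0,0],[0,0.1,9.0],0]])

```text
t: 1.6
tcp_pos: [397.3, 252.0, 31.0]
orientation: [0.071, 0.997, -0.0, -0.0]
ft_force: [0.4, 0.4, -0.4]
width: 0.5
```

```bash
python3 -c "
from h import *
p=C-85*e; go(*p,29,171.75)
p=C+20*e; go(*p,29,171.75)"
```

```text
yaw 171.81 tilt 0.04 pos [397.3 252.   31. ] F [ 0.4  0.4 -0.4] w 0.5 t 1.6
rz 0.1 shift [-0.04 -0.28  0.2 ]
yaw 171.81 tilt 0.04 pos [397.3 252.   31. ] F [ 0.4  0.4 -0.4] w 0.5 t 1.6
rz 0.1 shift [-10.54  -0.29   0.19]
```

Call:
apply_moves(targets=[[[0,0,0],[0,-0.2,0.1],0],[[0,0,0],[-1.0,-0.2,0.1],0],[[0,0,0],[-2.0,-0.2,0.1],0],[[0,0,0],[-3.0,-0.2,0.1],0],[[0,0,0],[-4.0,-0.2,0.1],0],[[0,0,0],[-4.0,-0.2,0.1],0]])

```text
t: 2.2
tcp_pos: [439.1, 243.4, 30.0]
orientation: [0.073, 0.997, 0.001, 0.001]
ft_force: [0.5, 0.7, 0.1]
width: 0.3
```

```bash
python3 -c "
from h import *
p=C+20*e; go(*p,29,171.75); snap('top','top1')
im=cv2.imread('pics/top1.png'); cv2.imwrite('pics/top1z.png',cv2.resize(im[175:310,190:310],None,fx=4,fy=4))"
```

```text
yaw 171.66 tilt 0.15 pos [439.1 243.4  30. ] F [0.5 0.7 0.1] w 0.3 t 2.2
rz -0.1 shift [-6.27 -0.02  0.12]
```

View pics/top1z.png

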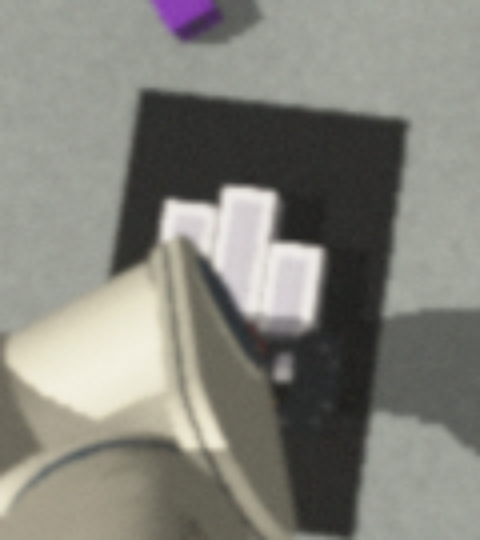

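The medium tin is sliding straight out between its neighbours, its top now at (247,190) in the zoom. Carrying on with the push.

Call:
apply_moves(targets=[[[0,0,0],[-1.5,0,0.1],0],[[0,0,0],[-3.0,0,0.1],0],[[0,0,0],[-4.5,0,0.1],0],[[0,0,0],[-5.5,0,0.1],0],[[0,0,0],[-6.3,0,0.1],0],[[0,0,0],[-6.3,0,0.1],0],[[0,0,0],[-5.0,0,0.1],0]])

```text
t: 2.95
tcp_pos: [487.6, 236.2, 28.8]
orientation: [0.073, 0.997, 0.001, 0.001]
ft_force: [-0.2, -0.6, 0.5]
width: 0.1
```

```bash
python3 -c "
from h import *
go(*(C+86*e),110,171.75)"
```

```text
yaw 171.67 tilt 0.13 pos [487.6 236.2  28.8] F [-0.2 -0.6  0.5] w 0.1 t 2.95
rz -0.1 shift [-7.99  0.01 -8.1 ]
```

Call:
apply_moves(targets=[[[0,0,0],[0,0,-4],0],[[0,0,0],[0,0,-8.1],0],[[0,0,0],[0,0,-12],0],[[0,0,0],[0,-5,-14],6.5],[[0,0,0],[0,-10,-14],6.5],[[0,0,0],[0,-15,-14],6.5],[[0,0,0],[0,-15,-14],6.5],[[0,0,0],[0,-15,-14],6.5]])

```text
t: 3.75
tcp_pos: [463.6, 87.0, 168.7]
orientation: [0.073, 0.997, 0.0, -0.0]
ft_force: [0.2, 1.3, -0.5]
width: 37.3
```

```bash
python3 -c "
from h import *
snap('top','top2');snap('scene','scene2')
go(*(C+86*e),110,171.75)
im=cv2.imread('pics/top2.png'); cv2.imwrite('pics/top2z.png',cv2.resize(im[175:310,190:340],None,fx=4,fy=4))
im=cv2.imread('pics/scene2.png'); cv2.imwrite('pics/scene2z.png',cv2.resize(im[110:230,290:440],None,fx=4,fy=4))"
```

```text
yaw 171.76 tilt 0.02 pos [464.6  88.5 168.7] F [-0.   0.  -0.7] w 44.9 t 3.85
rz 0.0 shift [-8.14 14.93  5.87]
```

View pics/top2z.png

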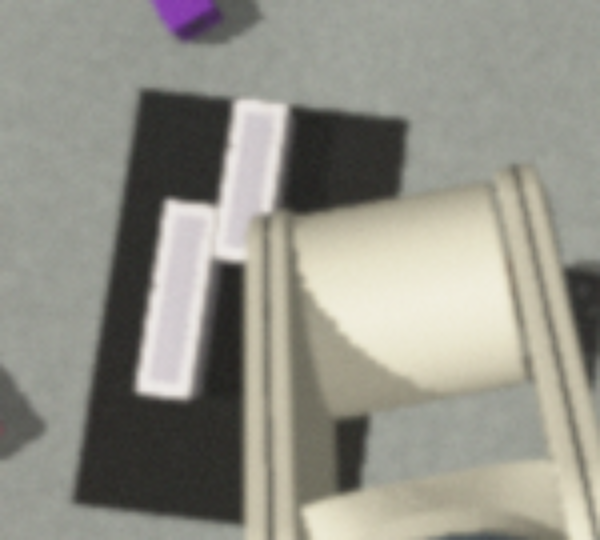

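View pics/scene2z.png

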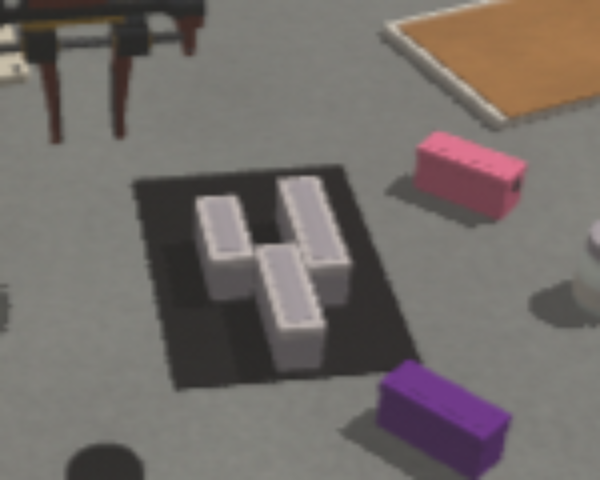

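The medium tin stands clear of both neighbours, with zoomed corners at about (237,100), (290,104) and (217,260). The long and short tins have not moved. Measuring them.

```bash
python3 -c "
from h import *
c=dict(np.load('pics/top2.npz'))
f=lambda u,v:ray(c,190+u/4-.4,175+v/4-.4,48)[:2]
for nme,L in(('med',((237,100),(290,104),(217,260))),('long',((167,200),(215,206),(135,394),(189,399)))):
  for u,v in L:
    p=f(u,v); print(nme,((p-C)@e).round(1),((p-C)@n).round(1))
go(*(C+85*e),110,171.75)"
```

```text
med 142.5 17.6
med 144.0 -20.0
med 29.7 14.7
long 66.9 55.7
long 66.6 21.7
long -66.8 56.7
long -65.8 19.6
yaw 171.76 tilt 0.02 pos [464.6  88.5 168.7] F [-0.   0.  -0.7] w 44.9 t 3.85
rz 0.0 shift [-8.04 14.93  5.87]
```

Call:
apply_moves(targets=[[[0,0,0],[-8.1,14.9,4],6.5],[[0,0,0],[-8.1,14.9,4],6.5],[[0,0,0],[-8.1,14.9,4],6.5],[[0,0,0],[-8.1,14.9,4],6.5],[[0,0,0],[-8.1,14.9,4],6.5],[[0,0,0],[-8.1,14.9,4],6.5],[[0,0,0],[-8.1,14.9,4],6.5]])

```text
t: 4.55
tcp_pos: [565.1, 223.3, 128.5]
orientation: [0.072, 0.997, -0.0, -0.001]
ft_force: [0.4, -0.4, -0.6]
width: 64.4
```

```bash
python3 -c "
from h import *
go(*(C+86.5*e),36,171.75);snap('wrist','w3')"
```

```text
yaw 171.77 tilt 0.08 pos [565.1 223.3 128.5] F [ 0.4 -0.4 -0.6] w 64.4 t 4.55
rz 0.0 shift [-0.18  0.16  9.25]
```

View pics/w3.png

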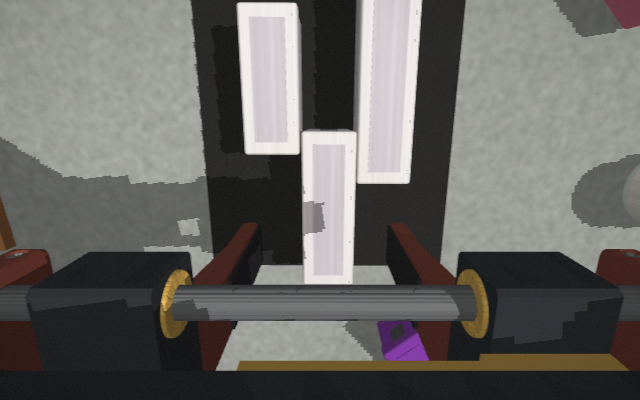

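The medium tin sits midway between the open fingers (u 303–355), so I'll go down and grip.

Call:
apply_moves(targets=[[[0,0,0],[-0.2,0,3.0],6.5],[[0,0,0],[-0.2,0,6.0],6.5],[[0,0,0],[-0.2,0,9.2],6.5],[[0,0,0],[-0.2,0,9.2],6.5],[[0,0,0],[-0.2,0,9.2],3.0],[[0,0,0],[-0.2,0,9.2],3.0],[[0,0,0],[-0.2,0,9.2],3.0],[[0,0,0],[-0.2,0,9.2],3.0]], force=30)

```text
t: 5.4
tcp_pos: [569.4, 223.7, 38.3]
orientation: [0.072, 0.997, 0.001, 0.001]
ft_force: [0.1, 1.3, 1.4]
width: 36.5
```

Call:
apply_moves(targets=[[[0,0,0],[0,0,0],3.0],[[0,0,0],[0,0,0],3.0],[[0,0,0],[0,0,-2.0],3.0],[[0,0,0],[0,0,-5.0],3.0],[[0,0,0],[0,0,-9.0],3.0],[[0,0,0],[0,0,-9.0],3.0]])

```text
t: 6.0
tcp_pos: [571.3, 224.3, 131.9]
orientation: [0.072, 0.997, 0.002, 0.004]
ft_force: [1.4, 0.0, -1.5]
width: 35.7
```

```bash
python3 -c "
from h import *
go(536.7,-213.9,125,194.18);snap('wrist','w4')"
```

```text
yaw 171.74 tilt 0.5 pos [571.3 224.3 131.9] F [ 1.4  0.  -1.5] w 35.7 t 6.0
rz -22.4 shift [ -2.86 -43.87   0.53]
```

View pics/w4.png

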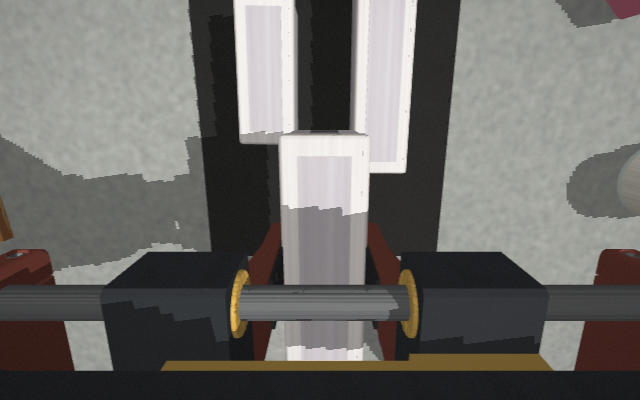

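The tin is held at 35.7 mm width and lifted clear. Taking it to the medium tray.

Call:
apply_moves(targets=[[[0,0,-4],[-0.4,-5,0],3.0],[[0,0,-9],[-0.8,-10,0],3.0],[[0,0,-14],[-1.2,-15,0],3.0],[[0,0,-19],[-1.6,-20,0],3.0],[[0,0,-22.4],[-2.0,-25,0],3.0],[[0,0,-22.4],[-2.4,-30,0],3.0],[[0,0,-22.4],[-2.6,-35,0],3.0],[[0,0,-22.4],[-2.8,-40,0],3.0]])

```text
t: 6.85
tcp_pos: [537.1, -177.3, 125.1]
orientation: [-0.123, 0.992, 0.001, -0.001]
ft_force: [1.4, -0.5, -1.2]
width: 36.0
```

Call:
apply_moves(targets=[[[0,0,0],[0,0,0],3.0],[[0,0,0],[0,0,0],3.0],[[0,0,0],[0,0,0],3.0]])

```text
t: 7.15
tcp_pos: [537.9, -174.5, 125.7]
orientation: [-0.123, 0.992, 0.001, -0.001]
ft_force: [-0.5, -0.2, -1.8]
width: 35.8
```

```bash
python3 -c "
from h import *
go(536.7,-213.9,125,194.18);snap('wrist','w5')"
```

```text
yaw -165.84 tilt 0.13 pos [ 537.9 -174.5  125.7] F [-0.5 -0.2 -1.8] w 35.8 t 7.15
rz -0.0 shift [ 1.08 -3.79  0.07]
```

View pics/w5.png

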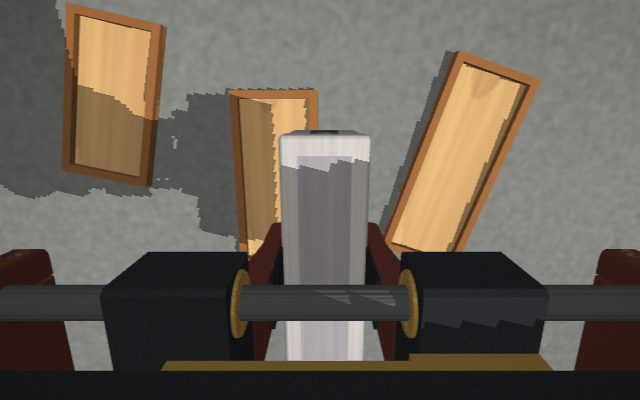

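The medium tray's near outer corners are at (230,91) and (317,90), and the tin's near top edge is at v≈135, u 281–371. I'll compare these with the estimates.

```bash
python3 -c "
from h import *
c=dict(np.load('pics/w5.npz'))
def axes(a): a=np.radians(a); return np.array([np.cos(a),np.sin(a)]),np.array([-np.sin(a),np.cos(a)])
ex,ny=axes(14.18); T=np.array([536.7,-213.9])
for u,v in((230,91),(317,90),(239,235)):
  p=ray(c,u,v,10)[:2]-T; print('tray',(p@ex).round(1),(p@ny).round(1))
t=np.array([537.9,-174.5])
for u,v in((281,136),(371,136)):
  p=ray(c,u,v,136.2)[:2]-t; print('tin',(p@ex).round(1),(p@ny).round(1))
for nm,T,a,L in(('short',(505.8,-348.5),2.1,((67,3),(166,26),(62,168),(149,186))),('long',(490.9,-79.7),-3.14,((458,51),(541,80),(386,238),(458,257)))):
  ex,ny=axes(a)
  for u,v in L:
    p=ray(c,u,v,10)[:2]-np.array(T); print(nm,(p@ex).round(1),(p@ny).round(1))
"
```

```text
tray -70.1 -31.7
tray -70.8 32.9
tray 43.8 -32.2
tin -57.4 -16.7
tin -57.4 18.6
short -60.6 -32.0
short -60.3 37.1
short 58.9 -33.2
short 59.2 34.8
long -80.3 -31.9
long -80.1 34.3
long 70.8 -32.3
long 68.8 31.4
```

Tray and tin agree within 2 mm. Lowering into the medium tray.

Call:
apply_moves(targets=[[[0,0,0],[1.1,-3.8,0],3.0],[[0,0,0],[1.1,-3.8,0],3.0],[[0,0,0],[1.1,-3.8,2],3.0],[[0,0,0],[1.1,-3.8,4],3.0],[[0,0,0],[1.1,-3.8,6],3.0],[[0,0,0],[1.1,-3.8,7],3.0],[[0,0,0],[1.1,-3.8,8],3.0],[[0,0,0],[1.1,-3.8,8],3.0]])

```text
t: 8.0
tcp_pos: [536.9, -214.2, 45.7]
orientation: [-0.124, 0.992, 0.0, -0.001]
ft_force: [-0.3, -0.4, -2.4]
width: 35.6
```

```bash
python3 -c "
from h import *
go(536.7,-213.9,38.5,194.18)"
```

```text
yaw -165.81 tilt 0.11 pos [ 536.9 -214.2   45.7] F [-0.3 -0.4 -2.4] w 35.6 t 8.0
rz 0.0 shift [0.01 0.03 0.72]
```

Call:
apply_moves(targets=[[[0,0,0],[0,0,0.2],3.0],[[0,0,0],[0,0,0.4],3.0],[[0,0,0],[0,0,0.6],3.0],[[0,0,0],[0,0,0.6],3.0],[[0,0,0],[0,0,0.6],3.0]])

```text
t: 8.5
tcp_pos: [537.3, -215.3, 40.9]
orientation: [-0.123, 0.992, -0.0, 0.0]
ft_force: [0.4, 0.4, -2.6]
width: 36.1
```

```bash
python3 -c "
from h import *
go(536.7,-213.9,38.5,194.18)"
```

```text
yaw -165.88 tilt 0.02 pos [ 537.3 -215.3   40.9] F [ 0.4  0.4 -2.6] w 36.1 t 8.5
rz -0.1 shift [0.03 0.16 0.24]
```

Call:
apply_moves(targets=[[[0,0,0],[0,0.1,0.1],3.0],[[0,0,0],[0,0.1,0.2],3.0],[[0,0,0],[0,0.1,0.2],3.0],[[0,0,0],[0,0.1,0.2],6.0],[[0,0,0],[0,0.1,0.2],6.0],[[0,0,0],[0,0.1,0.2],6.0],[[0,0,0],[0,0.1,0.2],6.0],[[0,0,0],[0,0.1,-3],6.0]])

```text
t: 9.3
tcp_pos: [534.5, -213.2, 67.7]
orientation: [-0.123, 0.992, 0.002, -0.003]
ft_force: [0.6, -0.5, -1.1]
width: 59.5
```

Call:
apply_moves(targets=[[[0,0,0],[0,0,-5],6.0],[[0,0,0],[0,0,-10],6.0],[[0,0,10],[0,5,-10],6.0],[[0,0,22],[0,10,-10],6.0],[[0,0,22],[0,15,-10],6.0],[[0,0,22],[0,20,-10],6.0],[[0,0,22],[0,25,-10],6.0],[[0,0,22],[0,30,-10],6.0]])

```text
t: 10.1
tcp_pos: [463.7, 75.7, 170.9]
orientation: [0.069, 0.998, 0.0, 0.0]
ft_force: [0.9, 0.0, -0.3]
width: 60.4
```

```bash
python3 -c "
from h import *
go(*(C-38*n),130,171.75);snap('top','top5')
im=cv2.imread('pics/top5.png'); cv2.imwrite('pics/top5z.png',cv2.resize(im[175:310,200:490],None,fx=2.7,fy=2.7))"
```

```text
yaw 172.11 tilt 0.03 pos [463.7  75.7 170.9] F [ 0.9  0.  -0.3] w 60.4 t 10.1
rz 0.4 shift [ 0.49 12.42  4.09]
```

View pics/top5z.png

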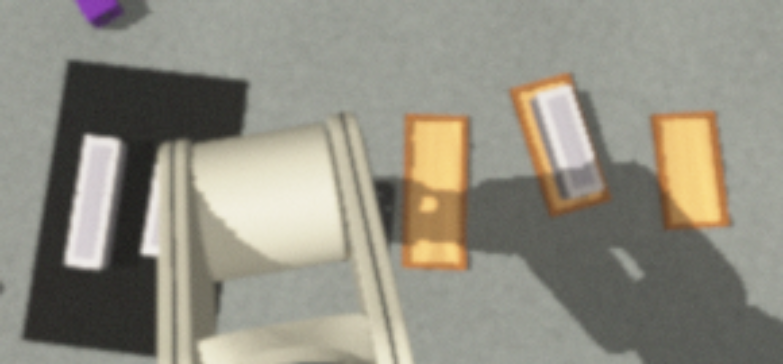

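The medium tin is in its tray; its top leans right in the picture only by parallax. Next is the short tin.

Call:
apply_moves(targets=[[[0,0,0],[0.5,5,4],6.0],[[0,0,0],[0.5,10,4],6.0],[[0,0,0],[0.5,12.4,4],6.0],[[0,0,0],[0.5,12.4,4],6.0],[[0,0,0],[0.5,12.4,4],6.0],[[0,0,0],[0.5,12.4,4],6.0]])

```text
t: 10.75
tcp_pos: [476.1, 196.6, 130.6]
orientation: [0.069, 0.998, -0.0, -0.0]
ft_force: [-0.3, -0.4, 0.4]
width: 60.3
```

```bash
python3 -c "
from h import *
go(*(C-38*n),37,171.75);snap('wrist','w6')"
```

```text
yaw 172.1 tilt 0.04 pos [476.1 196.6 130.6] F [-0.3 -0.4  0.4] w 60.3 t 10.75
rz 0.4 shift [0.05 0.28 9.36]
```

View pics/w6.png

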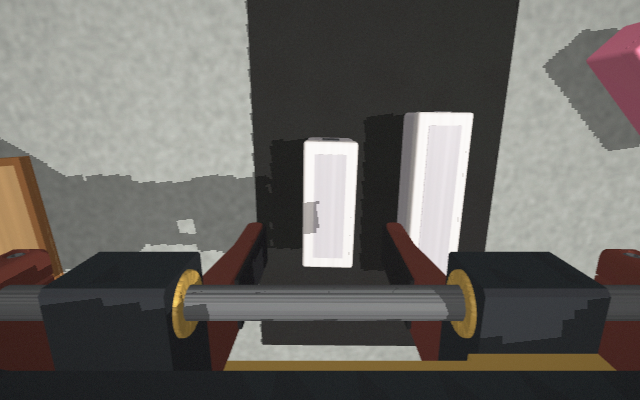

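The short tin is centred between the fingers (u 303–357), top ends at v 142 and 267. Checking its centre.

```bash
python3 -c "
from h import *
c=dict(np.load('pics/w6.npz'))
for u,v in((303,142),(357,142),(303,267),(353,267)):
  p=ray(c,u,v,48)[:2]-C; print((p@e).round(1),(p@n).round(1))"
```

```text
-45.7 -55.2
-46.0 -18.9
46.1 -56.0
45.8 -19.0
```

Call:
apply_moves(targets=[[[0,0,0.4],[0,0.2,3.0],6.0],[[0,0,0.4],[0,0.2,6.0],6.0],[[0,0,0.4],[0,0.2,9.3],6.0],[[0,0,0.4],[0,0.2,9.3],6.0],[[0,0,0.4],[0,0.2,9.3],6.0],[[0,0,0.4],[0,0.2,9.3],3.0],[[0,0,0.4],[0,0.2,9.3],3.0],[[0,0,0.4],[0,0.2,9.3],3.0]])

```text
t: 11.6
tcp_pos: [477.5, 199.8, 39.0]
orientation: [0.072, 0.997, 0.001, 0.001]
ft_force: [0.0, -0.7, 0.5]
width: 39.6
```

Call:
apply_moves(targets=[[[0,0,0],[0,0,0],3.0],[[0,0,0],[0,0,0],3.0],[[0,0,0],[0,0,0],3.0],[[0,0,0],[0,0,-2.0],3.0],[[0,0,0],[0,0,-5.0],3.0],[[0,0,0],[0,0,-9.0],3.0],[[0,0,0],[0,0,-11.0],3.0],[[0,0,0],[0,0,-11.0],3.0]])

```text
t: 12.4
tcp_pos: [478.4, 200.3, 150.6]
orientation: [0.072, 0.997, 0.001, 0.003]
ft_force: [-0.4, 0.2, -2.3]
width: 35.6
```

```bash
python3 -c "
from h import *
go(505,-347.5,150,182.1)"
```

```text
yaw 171.75 tilt 0.34 pos [478.4 200.3 150.6] F [-0.4  0.2 -2.3] w 35.6 t 12.4
rz -10.4 shift [-1.049e+01 -5.383e+01 -4.000e-02]
```

Call:
apply_moves(targets=[[[0,0,-4],[-1,-5,0],3.0],[[0,0,-8],[-2,-10,0],3.0],[[0,0,-10.4],[-3,-15,0],3.0],[[0,0,-10.4],[-4,-20,0],3.0],[[0,0,-10.4],[-5,-25,0],3.0],[[0,0,-10.4],[-6,-30,0],3.0],[[0,0,-10.4],[-7,-35,0],3.0],[[0,0,-10.4],[-8,-39,0],3.0]])

```text
t: 13.2
tcp_pos: [498.5, -199.7, 146.1]
orientation: [-0.018, 1.0, 0.001, -0.001]
ft_force: [0.3, 1.0, -1.9]
width: 35.9
```

Call:
apply_moves(targets=[[[0,0,0],[0,-4,0],3.0],[[0,0,0],[0,-8,0],3.0],[[0,0,0],[0,-10,0],3.0],[[0,0,0],[0,-10,0],3.0],[[0,0,0],[0,-10,0],3.0]])

```text
t: 13.7
tcp_pos: [502.7, -296.8, 146.5]
orientation: [-0.018, 1.0, 0.001, -0.001]
ft_force: [-0.1, 0.4, -2.3]
width: 36.0
```

```bash
python3 -c "
from h import *
go(505,-347.5,150,182.1);snap('wrist','w7')"
```

```text
yaw -177.9 tilt 0.15 pos [ 502.7 -296.8  146.5] F [-0.1  0.4 -2.3] w 36.0 t 13.7
rz -0.0 shift [-0.04 -5.07 -0.36]
```

View pics/w7.png

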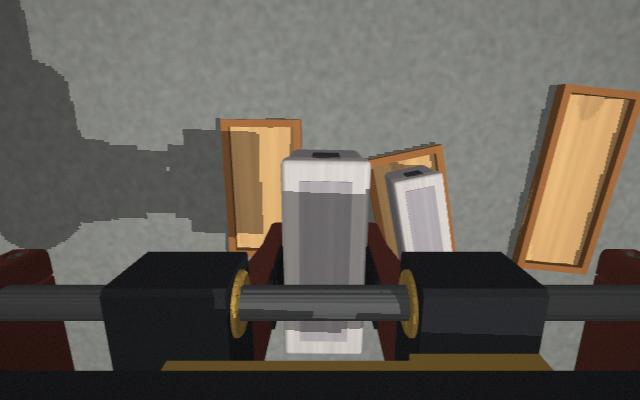

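The short tray's near corners are at (221,120) and (301,119), and the medium tin is inside its tray at (415,210). Checking positions.

```bash
python3 -c "
from h import *
c=dict(np.load('pics/w7.npz'))
def axes(a): a=np.radians(a); return np.array([np.cos(a),np.sin(a)]),np.array([-np.sin(a),np.cos(a)])
ex,ny=axes(2.1); T=np.array([505.8,-348.5])
for u,v in((221,120),(301,119)):
  p=ray(c,u,v,10)[:2]-T; print('tray',(p@ex).round(1),(p@ny).round(1))
t=np.array([502.7,-296.8])
for u,v in((282,160),(370,160),(284,354),(363,354)):
  p=ray(c,u,v,157.5)[:2]-t; print('tin',(p@ex).round(1),(p@ny).round(1))
ex,ny=axes(14.18); T=np.array([536.7,-213.9])
for u,v in((389,184),(443,174)):
  p=ray(c,u,v,49)[:2]-T; print('med',(p@ex).round(1),(p@ny).round(1))
go(505,-348,45,182.1)
"
```

```text
tray -60.5 -32.4
tray -61.3 33.2
tin -48.1 -16.5
tin -48.1 18.5
tin 42.6 -18.4
tin 42.6 18.3
med -57.1 -21.9
med -56.3 18.1
yaw -177.84 tilt 0.14 pos [ 502.9 -296.3  146.7] F [ 0.8  0.5 -1.6] w 36.0 t 13.75
rz 0.1 shift [-0.04 -5.2  10.17]
```

Call:
apply_moves(targets=[[[0,0,0],[-0.2,-3,0],3.0],[[0,0,0],[-0.2,-5.2,0],3.0],[[0,0,0],[-0.2,-5.2,2],3.0],[[0,0,0],[-0.2,-5.2,4],3.0],[[0,0,0],[-0.2,-5.2,6],3.0],[[0,0,0],[-0.2,-5.2,8],3.0],[[0,0,0],[-0.2,-5.2,10],3.0],[[0,0,0],[-0.2,-5.2,10],3.0]])

```text
t: 14.55
tcp_pos: [506.0, -348.0, 45.1]
orientation: [-0.019, 1.0, 0.002, -0.002]
ft_force: [-0.4, 0.5, 0.0]
width: 35.8
```

Call:
apply_moves(targets=[[[0,0,0],[0,0,0],3.0],[[0,0,0],[0,0,0],3.0]])

```text
t: 14.75
tcp_pos: [508.2, -350.0, 48.8]
orientation: [-0.019, 1.0, -0.0, 0.001]
ft_force: [1.3, -0.5, -2.2]
width: 35.9
```

```bash
python3 -c "
from h import *
go(507,-348,39,182.1)"
```

```text
yaw -177.84 tilt 0.09 pos [ 508.2 -350.    48.8] F [ 1.3 -0.5 -2.2] w 35.9 t 14.75
rz 0.1 shift [0.12 0.2  0.98]
```

Call:
apply_moves(targets=[[[0,0,0],[0,0.2,0.2],3.0],[[0,0,0],[0,0.2,0.4],3.0],[[0,0,0],[0,0.2,0.6],3.0],[[0,0,0],[0,0.2,0.7],3.0],[[0,0,0],[0,0.2,0.7],3.0],[[0,0,0],[0,0.2,0.7],3.0]])

```text
t: 15.35
tcp_pos: [507.4, -347.8, 40.6]
orientation: [-0.019, 1.0, 0.0, -0.0]
ft_force: [0.2, -0.2, -1.3]
width: 36.2
```

```bash
python3 -c "
from h import *
go(507,-348,39,182.1)"
```

```text
yaw -177.87 tilt 0.01 pos [ 507.4 -347.8   40.6] F [ 0.2 -0.2 -1.3] w 36.2 t 15.35
rz 0.0 shift [ 0.04 -0.02  0.16]
```

Call:
apply_moves(targets=[[[0,0,0],[0,0,0.1],3.0],[[0,0,0],[0,0,0.2],3.0],[[0,0,0],[0,0,0.2],3.0],[[0,0,0],[0,0,0.2],6.0],[[0,0,0],[0,0,0.2],6.0],[[0,0,0],[0,0,0.2],6.0],[[0,0,0],[0,0,0.2],6.0],[[0,0,0],[0,0,-3],6.0]])

```text
t: 16.15
tcp_pos: [505.0, -346.0, 67.3]
orientation: [-0.019, 1.0, 0.002, -0.003]
ft_force: [-0.5, 0.6, -0.0]
width: 59.9
```

Call:
apply_moves(targets=[[[0,0,0],[0,0,-5],6.0],[[0,0,0],[0,0,-10],6.0],[[0,0,5],[0,5,-10],6.0],[[0,0,10],[0,10,-10],6.0],[[0,0,10],[0,15,-10],6.0],[[0,0,10],[0,20,-10],6.0],[[0,0,10],[0,25,-10],6.0],[[0,0,10],[0,30,-10],6.0]])

```text
t: 16.95
tcp_pos: [495.9, -46.1, 170.8]
orientation: [0.069, 0.998, 0.0, 0.0]
ft_force: [1.3, 0.1, -0.1]
width: 59.8
```

```bash
python3 -c "
from h import *
go(*(C+38*n),130,171.75)"
```

```text
yaw 172.11 tilt 0.02 pos [495.9 -46.1 170.8] F [ 1.3  0.1 -0.1] w 59.8 t 16.95
rz 0.4 shift [ 5.3  31.65  4.08]
```

Call:
apply_moves(targets=[[[0,0,0.4],[1,5,1],6.0],[[0,0,0.4],[2,10,2],6.0],[[0,0,0.4],[3,15,3],6.0],[[0,0,0.4],[4,20,4],6.0],[[0,0,0.4],[5.3,25,4],6.0],[[0,0,0.4],[5.3,29,4],6.0],[[0,0,0.4],[5.3,31.7,4],6.0],[[0,0,0.4],[5.3,31.7,4],6.0]])

```text
t: 17.75
tcp_pos: [487.7, 276.8, 130.8]
orientation: [0.07, 0.998, 0.001, 0.001]
ft_force: [-0.9, 0.8, 0.4]
width: 59.6
```

Call:
apply_moves(targets=[[[0,0,0],[0,0,0],6.0],[[0,0,0],[0,0,0],6.0],[[0,0,0],[0,0,0],6.0]])

```text
t: 18.05
tcp_pos: [487.0, 271.9, 130.6]
orientation: [0.073, 0.997, -0.0, -0.0]
ft_force: [0.5, -0.8, -0.3]
width: 59.8
```

```bash
python3 -c "
from h import *
go(*(C+38*n),37,171.75);snap('wrist','w8')"
```

```text
yaw 171.64 tilt 0.04 pos [487.  271.9 130.6] F [ 0.5 -0.8 -0.3] w 59.8 t 18.05
rz -0.1 shift [0.05 0.27 9.36]
```

View pics/w8.png

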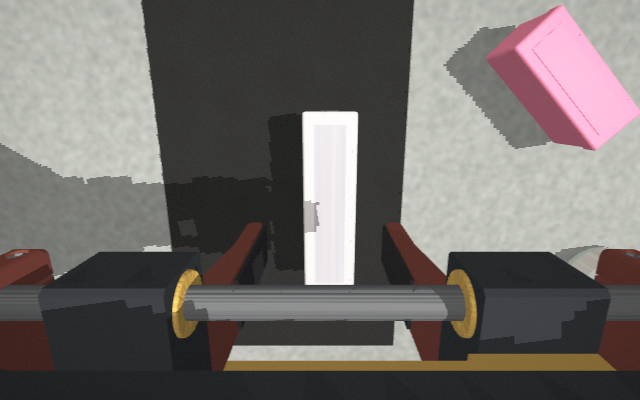

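The long tin is centred between the fingers (u 303–357, near end at v 112). Gripping it and lifting.

Call:
apply_moves(targets=[[[0,0,0],[0,0.1,3.0],6.0],[[0,0,0],[0,0.1,6.0],6.0],[[0,0,0],[0,0.1,9.3],6.0],[[0,0,0],[0,0.1,9.3],6.0],[[0,0,0],[0,0.1,9.3],6.0],[[0,0,0],[0,0.1,9.3],3.0],[[0,0,0],[0,0.1,9.3],3.0],[[0,0,0],[0,0.1,9.3],3.0]])

```text
t: 18.9
tcp_pos: [488.0, 274.7, 39.1]
orientation: [0.072, 0.997, 0.001, 0.001]
ft_force: [-0.5, -0.2, 0.8]
width: 39.5
```

Call:
apply_moves(targets=[[[0,0,0],[0,0,0],3.0],[[0,0,0],[0,0,0],3.0],[[0,0,0],[0,0,0],3.0],[[0,0,0],[0,0,-2.0],3.0],[[0,0,0],[0,0,-5.0],3.0],[[0,0,0],[0,0,-9.0],3.0],[[0,0,0],[0,0,-11.0],3.0],[[0,0,0],[0,0,-11.0],3.0]])

```text
t: 19.7
tcp_pos: [488.9, 275.3, 150.8]
orientation: [0.072, 0.997, 0.002, 0.003]
ft_force: [0.3, 0.3, -1.7]
width: 35.8
```

```bash
python3 -c "
from h import *
go(490.9,-79.7,145,176.86)"
```

```text
yaw 171.74 tilt 0.35 pos [488.9 275.3 150.8] F [ 0.3  0.3 -1.7] w 35.8 t 19.7
rz -5.1 shift [ -5.29 -35.1    0.48]
```

Call:
apply_moves(targets=[[[0,0,-2],[-1,-5,0],3.0],[[0,0,-5.1],[-2,-10,0],3.0],[[0,0,-5.1],[-3,-15,0],3.0],[[0,0,-5.1],[-4,-20,0],3.0],[[0,0,-5.1],[-5,-25,0],3.0],[[0,0,-5.1],[-5.3,-29,0],3.0],[[0,0,-5.1],[-5.3,-30,0],3.0],[[0,0,-5.1],[-5.3,-30,0],3.0]])

```text
t: 20.5
tcp_pos: [495.5, -31.5, 146.5]
orientation: [0.029, 1.0, 0.0, -0.001]
ft_force: [0.7, 0.2, -1.2]
width: 36.0
```

Call:
apply_moves(targets=[[[0,0,0],[0,0,0],3.0],[[0,0,0],[0,0,0],3.0],[[0,0,0],[0,0,0],3.0]])

```text
t: 20.8
tcp_pos: [496.6, -28.9, 147.5]
orientation: [0.027, 1.0, 0.0, -0.0]
ft_force: [-0.4, -0.4, -1.5]
width: 35.8
```

```bash
python3 -c "
from h import *
go(492,-79.7,45,176.86);snap('wrist','w9')"
```

```text
yaw 176.95 tilt 0.02 pos [496.6 -28.9 147.5] F [-0.4 -0.4 -1.5] w 35.8 t 20.8
rz 0.1 shift [ 0.19 -5.1  10.25]
```

View pics/w9.png

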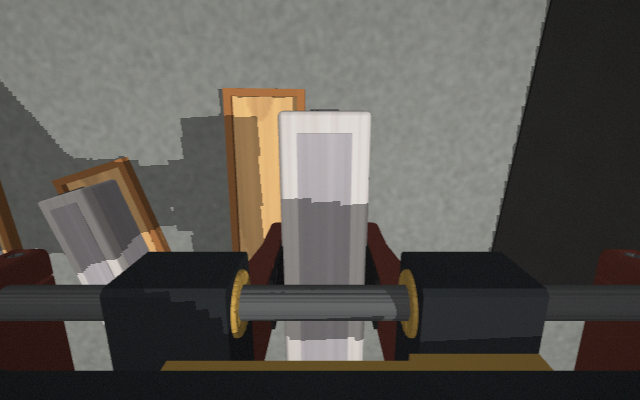

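The long tray's near corners are at (222,89) and (305,89); the tin's near top edge is at v≈112.

```bash
python3 -c "
from h import *
c=dict(np.load('pics/w9.npz'))
def axes(a): a=np.radians(a); return np.array([np.cos(a),np.sin(a)]),np.array([-np.sin(a),np.cos(a)])
ex,ny=axes(-3.14); T=np.array([490.9,-79.7])
for u,v in((222,89),(305,89)):
  p=ray(c,u,v,10)[:2]-T; print('tray',(p@ex).round(1),(p@ny).round(1))
t=np.array([496.6,-28.9])
for u,v in((279,112),(371,112)):
  p=ray(c,u,v,158.5)[:2]-t; print('tin',(p@ex).round(1),(p@ny).round(1))
"
```

```text
tray -80.3 -31.1
tray -80.4 35.7
tin -66.6 -17.1
tin -66.7 18.1
```

Call:
apply_moves(targets=[[[0,0,0],[0.2,-3,0],3.0],[[0,0,0],[0.2,-5.0,0],3.0],[[0,0,0],[0.2,-5.0,2],3.0],[[0,0,0],[0.2,-5.0,4],3.0],[[0,0,0],[0.2,-5.0,6],3.0],[[0,0,0],[0.2,-5.0,8],3.0],[[0,0,0],[0.2,-5.0,9.5],3.0],[[0,0,0],[0.2,-5.0,10],3.0]])

```text
t: 21.65
tcp_pos: [491.2, -79.2, 46.4]
orientation: [0.027, 1.0, 0.0, -0.001]
ft_force: [-0.3, -0.1, -2.1]
width: 36.2
```

Call:
apply_moves(targets=[[[0,0,0],[0,0,0],3.0],[[0,0,0],[0,0,0],3.0],[[0,0,0],[0,0,0],3.0]])

```text
t: 21.95
tcp_pos: [492.5, -80.0, 48.5]
orientation: [0.027, 1.0, -0.0, 0.001]
ft_force: [1.1, -0.1, -1.4]
width: 35.9
```

```bash
python3 -c "
from h import *
go(491.5,-78.7,39,176.86)"
```

```text
yaw 176.85 tilt 0.09 pos [492.5 -80.   48.5] F [ 1.1 -0.1 -1.4] w 35.9 t 21.95
rz -0.0 shift [0.11 0.12 0.95]
```

Call:
apply_moves(targets=[[[0,0,0],[0.1,0.1,0.2],3.0],[[0,0,0],[0.1,0.1,0.4],3.0],[[0,0,0],[0.1,0.1,0.6],3.0],[[0,0,0],[0.1,0.1,0.8],3.0],[[0,0,0],[0.1,0.1,0.9],3.0],[[0,0,0],[0.1,0.1,0.9],3.0],[[0,0,0],[0.1,0.1,0.9],3.0]])

```text
t: 22.65
tcp_pos: [490.9, -79.0, 39.8]
orientation: [0.028, 1.0, -0.0, 0.0]
ft_force: [-4.9, 0.4, 17.7]
width: 35.7
```

Call:
apply_moves(targets=[[[0,0,0],[0,0,0],6.0],[[0,0,0],[0,0,0],6.0],[[0,0,0],[0,0,0],6.0],[[0,0,0],[0,0,0],6.0],[[0,0,0],[0,0,-3],6.0],[[0,0,0],[0,0,-7],6.0],[[0,0,0],[0,0,-12],6.0],[[0,0,0],[0,0,-17],6.0]])

```text
t: 23.45
tcp_pos: [490.2, -78.8, 210.0]
orientation: [0.028, 1.0, 0.0, -0.001]
ft_force: [1.3, -0.2, 0.9]
width: 60.2
```

Call:
apply_moves(targets=[[[0,0,0],[0,5,0],6.0],[[0,0,0],[0,10,0],6.0],[[0,0,0],[0,15,0],6.0],[[0,0,0],[0,20,0],6.0],[[0,0,0],[0,25,0],6.0],[[0,0,0],[0,30,0],6.0],[[0,0,0],[0,35,0],6.0],[[0,0,0],[0,35,0],6.0]])

```text
t: 24.25
tcp_pos: [510.4, 275.9, 208.6]
orientation: [0.025, 1.0, 0.001, 0.001]
ft_force: [-0.5, -0.7, 0.4]
width: 60.1
```

```bash
python3 -c "
from h import *
go(492,-79.7,45,176.86);snap('top','top9');snap('scene','scene9')
im=cv2.imread('pics/top9.png'); cv2.imwrite('pics/top9z.png',cv2.resize(im[195:285,340:480],None,fx=5.5,fy=5.5,interpolation=cv2.INTER_CUBIC))
im=cv2.imread('pics/scene9.png'); cv2.imwrite('pics/scene9z.png',cv2.resize(im[150:270,140:340],None,fx=4,fy=4,interpolation=cv2.INTER_CUBIC))"
```

```text
yaw 177.11 tilt 0.14 pos [510.4 275.9 208.6] F [-0.5 -0.7  0.4] w 60.1 t 24.25
rz 0.2 shift [  0.07 -35.64  16.29]
```

View pics/top9z.png

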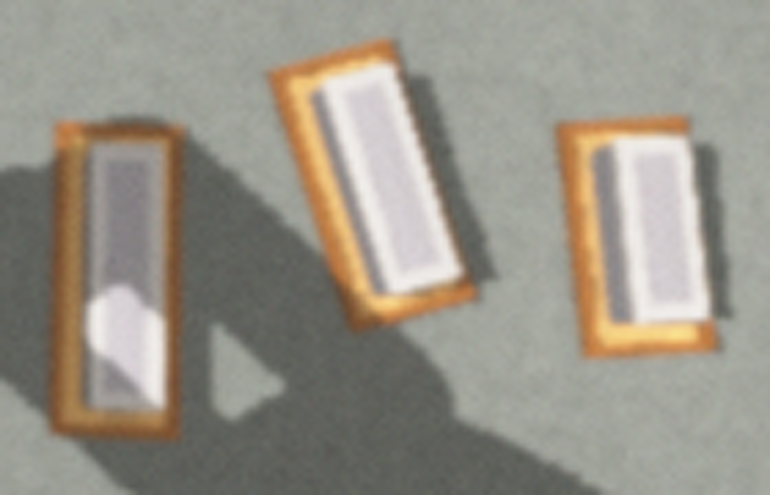

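View pics/scene9z.png

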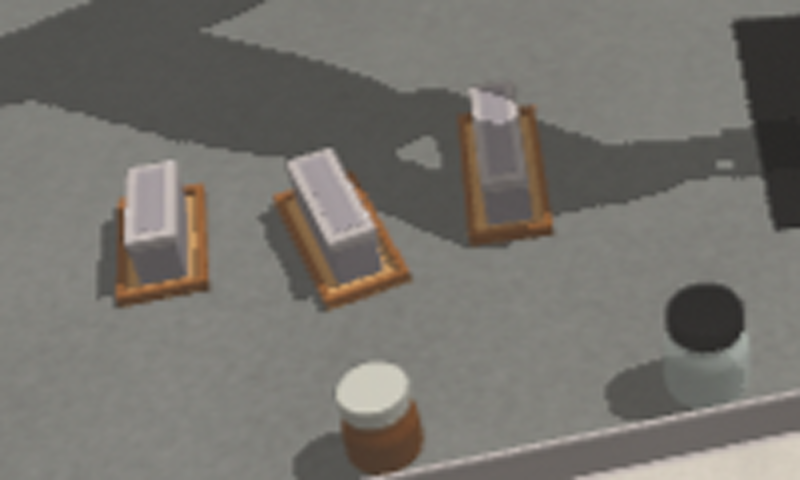

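All three tins sit flat inside their trays. Checking the centres numerically from their top corners at z = 49.

```bash
python3 -c "
from h import *
c=dict(np.load('pics/top9.npz'))
def axes(a): a=np.radians(a); return np.array([np.cos(a),np.sin(a)]),np.array([-np.sin(a),np.cos(a)])
for nm,T,a,L in(('short',(505.8,-348.5),2.1,((614,140),(689,137),(634,324),(711,318))),('med',(536.7,-213.9),14.18,((323,82),(395,62),(387,294),(463,275))),('long',(490.9,-79.7),-3.14,((89,142),(165,143),(86,408),(163,409)))):
  ex,ny=axes(a);q=np.array([ray(c,340+u/5.5-.4,195+v/5.5-.4,49)[:2]-np.array(T) for u,v in L])
  r=np.c_[q@ex,q@ny]; print(nm,'centre',r.mean(0).round(1),'ends',r.round(0).tolist())
s=ctrl.read_state();print(s['t'],s['joint_vel'].round(3))
"
```

```text
short centre [0.3 0.8] ends [[46.0, 19.0], [45.0, -19.0], [-46.0, 21.0], [-45.0, -18.0]]
med centre [-1.3 -0.9] ends [[54.0, 17.0], [54.0, -21.0], [-56.0, 20.0], [-57.0, -20.0]]
long centre [-0.   0.4] ends [[66.0, 19.0], [66.0, -19.0], [-66.0, 20.0], [-66.0, -18.0]]
24.35 [-0.04  -0.012  0.025 -0.005  0.002 -0.004]
```

All within 2 mm. Handing in.

```bash
python3 -c "
from h import *
print(ctrl.finish_job())"
```

```text
the job is handed in; nothing more can be done
None
```

All three tins are in the trays made for their lengths, and I handed the job in at about 24 s of the 102 s allowed. I slid the medium tin (the middle one) about 86 mm out of the row with closed fingers. Then I gripped each tin at its centre and placed medium, short and long in turn.

- **Position:** in the last top view the tin centres were within about 2 mm of the tray centres (limit 14 mm) and lined up lengthwise by eye. The top and scene pictures show them flat with the lids up. I did not measure the seated heights or the tilts as such.
- **Contact:** the gripper was open and well clear at hand-in. The highest wrist force I read was about 18 N, when the long tin was pressed lightly onto its tray floor (limit 120 N).
- **Jars:** the arm kept away from all of them. jar_a and jar_b stood upright in the last scene picture, but I did not measure their positions and did not look at jar_c again at the end.

No check failed or disagreed beyond the 2 mm calibration error.

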